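# Enter a bar stirrer through the narrow neck of a glass vessel and hold it for the drive

## Robot

A 7-joint arm with a two-finger parallel gripper is mounted at the origin on the work surface. World frame = base frame: x ahead of the robot, y to its left, z up, the work surface at z = 0. Lengths are in m, angles in rad, forces in N, time in s.
With the tool pointing down it reaches from about 0.35 to 0.9 m from the base axis. Payload 19.9 kg.
Tool frame: the origin (TCP) lies between the finger pads; the fingertips stand 19 mm ahead of it and the grasp point (between the pads) is the TCP; z points along the fingers, y is the line along which they close (so a half turn about z gives the same grasp; the last joint's range is limited). The gripper opens to 94 mm and grips with 3 to 60 N. Pads are 16 mm wide; open, the fingers measure 119 mm over their backs; the gripper's body (75 mm by 177 mm) begins 78 mm behind the grasp point.
Start: joints at [1.177, 0.417, -0.01, 1.614, 0.005, 1.111, -0.053], TCP at [0.216, -0.586, 0.224] pointing down, gripper open.
Joint ranges: [-2.81, 2.81], [-0.39, 2.02], [-1.27, 1.25], [0.06, 2.57], [-1.19, 4.33], [0.19, 2], [-2.82, 2.82]. Speed limits (rad/s): [1.89, 1.89, 2.39, 2.39, 3.01, 3.01, 3.01].

## Interface

Orientations are given as a 3x3 rotation matrix whose columns are the frame's x, y, z axes.
In Python, from rig import robot gives the robot as it stands. Calls block until the motion is done:
- robot.move_ptp(position, orientation): joint-space move of the TCP to a pose.
- robot.move_linear(position, velocity=0.15, frame=None, threshold=None): straight line of the TCP; frame=None keeps the orientation; velocity is the mean speed in m/s. With threshold (N) it stops when the force on the tool has changed by that much, and returns True; else False.
- robot.goto_joints(angles): joint-space move.
- robot.gripper_to(opening): finger opening in m; the grip force is fixed at half the most; returns when the fingers have stopped.
- robot.pause(seconds).
- robot.ik(position, orientation): joint angles nearest the present ones, or None.
- robot.get_state(): the state.
- robot.grab_frame(name): name is "scene" or "top" or "wrist"; returns the picture (420x560x3 uint8, red, green, blue); there is no depth.
- robot.camera_info(name): a dict with "fx", "fy", "cx", "cy" (pixels), "rvec" (rotation vector, rad) and "tvec" (3), from world to camera coordinates, as OpenCV has them. Camera axes: x right, y down, z forward; pixel columns grow to the right and rows downward; lengths in m; the calibration is good to about 2 mm. The wrist camera is an equidistant fisheye: a pixel r from the principal point sees the ray r / f radians off the axis. A picture is of the moment at which its call begins: read the wrist's pose just before it. camera_info takes no time and is no camera call; for the wrist camera it gives the pose at the moment of the call.
A pose or a line that the arm cannot do raises robot.PlanningError and nothing moves.
- robot.sign_off(): hands the job in; it is judged then, once.
The state is a dict: "time": time; "qpos": joint angles; "joint_vel": joint speeds; "effort": joint torques, N m; "ee_pos": TCP position; "tool_rot": TCP orientation; "force": force on the tool from outside, world axes, zero at the start; "moment": the same for the moment, N m; "opening": finger opening in m; "grasp_force": force on a finger pad.
Only numpy, scipy, OpenCV 4.12 (cv2) and the standard library are available. Lean on these libraries where they do the work, as an engineer would, in place of code of your own. Each camera call takes 0.05 s, during which the arm holds its last target. There are 200 camera calls.

## Task

Take the stirrer with the long straight bar off the rack and bring its bar into the wide glass vessel: the bar is longer than the neck is wide, so tip the stirrer and feed the bar through one end first, without knocking the glass. Finish while holding the stirrer upright in the middle of the vessel, its bar level and about 25 mm clear of the bottom, touching nothing but your grip, ready for the stirrer drive to be coupled; leave everything else where it is.

Things in the scene. Friction and masses are not known exactly. Their poses are not given: they have to be found in the camera images.
- bar_stirrer: The stirrer to use: plain steel, 188 mm long, 0.12 to 0.25 kg, hanging upright in one of the rack's three slots (which one varies). Origin: centre of the underside of its round collar (26 mm across, 6 mm thick), which rests on the rack; z up along the shaft, x along the bar. Shaft below: round, 10 mm across. At the start the bar points along the slot, up to 0.15 rad off.
- drive_end (a point): Top centre of the bar stirrer's square drive end, 48 mm above the collar's underside; axes as the stirrer. The drive end is 12 x 12 mm, its sides square to the stirrer's x and y, 42 mm tall, standing on the collar: the place to grip from above. Either pair of sides can be gripped; a firm grip of 20 to 35 N holds it without slipping.
- bar_mid (a point): Middle of the underside of the bar at the foot of that stirrer, 140 mm below the collar's underside; axes as the stirrer. The bar is straight, 140 mm long (70 mm to either side in x), 14 mm tall and 8 mm thick; a round hub 18 mm across joins it to the shaft and ends 20 mm above the bar's underside.
- bar_end_a (a point): Lower edge of one end of the bar, 70 mm from its middle along the stirrer's +x.
- bar_end_b (a point): Lower edge of the other end of the bar, 70 mm from its middle along -x.
- vessel: Squat clear-glass vessel with a narrow neck, fixed to the bench on a low dark steel foot 244 mm across with three clamp lugs; its place varies, left or right of the rack. Origin: centre of the foot on the bench, z up. Outside 218 mm across, rim at z 139 mm. The flat flange round the neck is 152 mm across, 158 mm with its steel band.
- vessel_floor (a point): Centre of the vessel's inner floor, 12 mm above the bench. Inside, the vessel is round and 208 mm across from here up to 105 mm above the bench; from there the shoulder slopes inwards to the neck.
- vessel_mouth (a point): Centre of the neck at rim height, 139 mm above the bench. The neck is a round opening 110 mm across and 9 mm deep (130 to 139 mm above the bench).
- rack: Grey plastic stirrer rack, fixed to the bench, its place varies. Foot plate 110 x 300 x 8 mm (x, y, z). Origin: centre of the foot on the bench, z up; the front faces -x of its frame. Two posts at y -140 and 140 mm carry a top plate 290 mm long, 50 mm deep (x -25 to 25 mm). A bar hangs below the plate and must be drawn out to the front about 110 mm before the stirrer can be raised.
- rack_top (a point): Centre of the upper face of the rack's top plate, 165 mm above the bench; axes as the rack. Three slots 14 mm wide at y -85, 0 and 85 mm, open to the front, closed 8 mm behind the centre. A lip along the front edge stands 5 mm above this face: lift a collar more than 5 mm to draw it out. The drive ends of the hanging stirrers reach 213 mm above the bench.
- propeller_stirrer: Another stirrer on the rack, same collar, shaft and drive end, with a small three-bladed propeller 68 mm across at the foot. Leave it hanging. Origin as for the bar stirrer.
- anchor_stirrer: Another stirrer on the rack, same collar, shaft and drive end, with a U-shaped anchor 76 mm wide and 55 mm tall at the foot. Leave it hanging. Origin as for the bar stirrer.
- vessel_lid: Loose glass lid of the vessel, 156 mm across, 60 mm tall with its necks, lying beyond the vessel and rack. Leave it. Origin: centre of the underside.
- clamp_ring: Loose split steel clamp ring, about 165 mm across, 14 mm tall, lying flat beyond the vessel and rack. Leave it. Origin: centre of the ring, underside.
- beaker: Glass beaker, 70 mm across, 95 mm tall, at the left side. Leave it. Origin: centre of the underside.
- wash_bottle: White squeeze wash bottle with a bent spout, 68 mm across, 183 mm tall, at the right side. Leave it. Origin: centre of the underside.
- dish_stack: Stack of four clear culture dishes, 92 mm across, 60 mm tall, at the left side. Leave it. Origin: centre of the underside.
- tube_rack: White rack with test tubes, 70 x 200 mm, 106 mm tall, at the right side. Leave it. Origin: centre of the underside.
There are look-alikes about, which are no part of the job. What is shaped like the bar_stirrer but green or red is not meant.

How it is judged:
On the way:
1. the bar stirrer is carried in the grip with its bar higher than the vessel's rim (z of bar_mid in the frame of vessel_mouth above 0 m and contact force between bar_stirrer and the fingers above 1 N), for 0.1 s.
At the end, for the whole second after the job is handed in: The bar stirrer is held still in the grip, its shaft within 8 degrees of upright, the middle of the bar within 20 mm of the vessel's axis and 10 to 40 mm above the inner floor, touching no part of the vessel; the two other stirrers still hang within 30 mm of where they were (horizontal distance between bar_mid and vessel_floor below 0.02 m and z of bar_mid in the frame of vessel_floor between 0.01 and 0.04 m and angle between bar_stirrer's own z axis and vertical below 0.14 rad and contact force between bar_stirrer and the fingers above 1 N and contact force between bar_stirrer and vessel below 0.2 N and linear speed of bar_stirrer below 0.03 m/s and distance of each of propeller_stirrer, anchor_stirrer from where it was at the start of the episode below 0.03 m); the arm keeps its last pose, push and grip.
It fails at once if the glass vessel is knocked or pressed with more than 20 N by anything (contact force between vessel and anything else above 20 N).
It fails at once if another thing on the bench or rack is shifted by more than 30 mm (distance of any of propeller_stirrer, anchor_stirrer, vessel_lid, clamp_ring, beaker, wash_bottle, dish_stack, tube_rack from where it was at the start of the episode above 0.03 m).
It also fails if it takes over 58 s, if anything falls off the work surface, if the arm or the gripper's body presses on something with over 40 N, if the wrist force passes 120 N, or if a joint passes its speed limit or range.

## Working session

There is one attempt and no reset: what is moved stays moved. The work goes in short steps, each a Python script; the robot and the scene stay as the last script left them, time stands still between calls to the robot, and variables do not carry over. Pictures are saved under pics/ and viewed, at most 10 in all, crops included, and the job is handed in when it is done.

```bash
ls; mkdir -p pics; python3 - <<'E'
from rig import robot
import cv2,numpy as np
for n in("scene","top"):
    im=robot.grab_frame(n); cv2.imwrite(f"pics/{n}0.png",im[:,:,::-1])
    c=robot.camera_info(n); print(n,c)
s=robot.get_state();print(s)
E
```

```text
pics
scene {'fx': 381.0649357873363, 'fy': 381.0649357873363, 'cx': 279.09293015446553, 'cy': 211.51015647287977, 'rvec': array([ 1.8453815 ,  1.84886711, -0.63303749]), 'tvec': array([-0.01084248, -0.32828281,  1.49766965])}
top {'fx': 407.6000509486653, 'fy': 407.6000509486653, 'cx': 280.88737795852524, 'cy': 215.39272098758013, 'rvec': array([ 2.16413408, -2.15805592,  0.12117662]), 'tvec': array([0.01918415, 0.53381335, 1.23457019])}
{'time': 0.1, 'qpos': array([ 1.17649888,  0.41789107, -0.01032275,  1.61406797,  0.00467939,
        1.11073087, -0.05299297]), 'joint_vel': array([-0.00023772,  0.00029478,  0.00092698, -0.00144906,  0.00122098,
       -0.00202862, -0.00093609]), 'effort': array([ 3.85286730e-04, -8.52592206e+01,  6.39670137e-01, -4.26692426e+01,
       -4.88675642e-02,  1.64570217e-02,  1.32310715e-04]), 'ee_pos': array([ 0.21585485, -0.58621561,  0.22392157]), 'tool_rot': array([[ 9.38401593e-01,  3.45546335e-01, -4.24872944e-04],
       [ 3.45546591e-01, -9.38401078e-01,  9.85442484e-04],
       [-5.81851904e-05, -1.07155419e-03, -9.99999424e-01]]), 'force': array([ 0.52410928, -0.04865062,  0.39707328]), 'moment': array([-0.04769663, -0.00450846, -0.03600976]), 'grasp_force': 0.0, 'opening': 0.09381770017991138}
```

View pics/scene0.png

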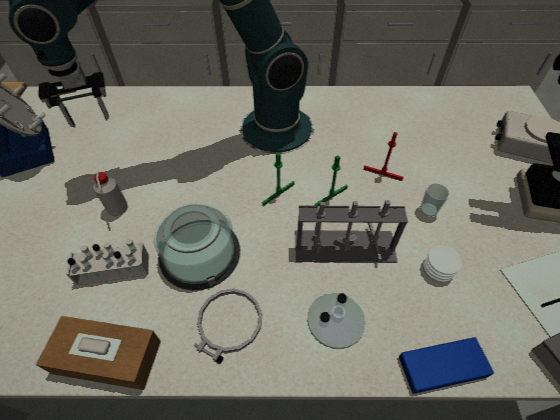

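View pics/top0.png

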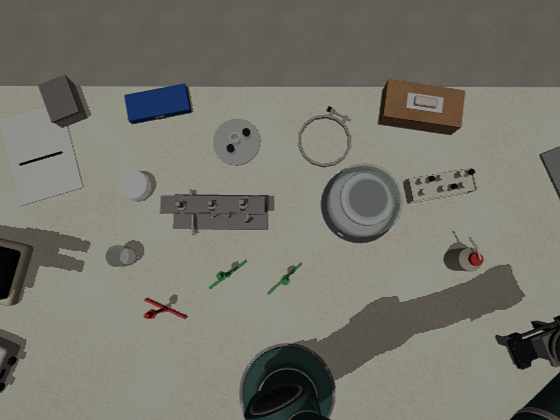

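The scene view (from the far side) shows the rack at about (350,235) with three stirrers, and the vessel at (197,245). The top view shows the rack at (215,210) and the vessel at (361,203). The left-hand slot (collar near (181,204)) seems to hold the long bar, running (193,190)-(194,234). I'll enlarge it to check.

```bash
python3 - <<'E'
import cv2,numpy as np
a=cv2.imread("pics/top0.png")[175:245,150:285]; b=cv2.imread("pics/scene0.png")[190:275,285:420]
a=cv2.resize(a,None,fx=5.5,fy=4,interpolation=cv2.INTER_CUBIC);a=cv2.resize(a,(540,280)); b=cv2.resize(b,(480,302),interpolation=cv2.INTER_CUBIC)
o=np.zeros((590,560,3),np.uint8);o[:280,:540]=a;o[285:587,:480]=b;cv2.imwrite("pics/z.png",o)
E
```

```text
(no output)
```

View pics/z.png

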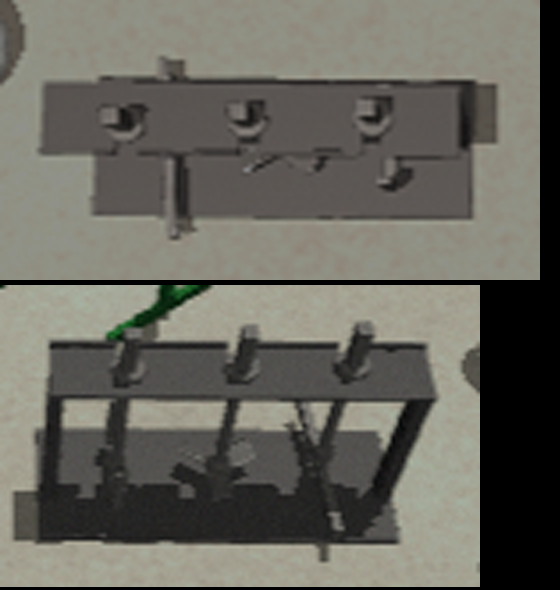

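The stirrer with the long bar hangs in the +y slot, on the left in the top view. In the full image its bar ends are at about (192,190) and (194.5,234). The other two are the propeller (middle) and the anchor (right). Now I'll turn these pixels into positions.

```bash
cat > h.py <<'E'
from rig import robot
import cv2,numpy as np
def cast(name,uv,z,c=None):
    c=c or robot.camera_info(name)
    R=cv2.Rodrigues(np.array(c["rvec"]))[0]; o=-R.T@np.array(c["tvec"])
    uv=np.atleast_2d(np.array(uv,float)); x=(uv-[c["cx"],c["cy"]])/[c["fx"],c["fy"]]
    if name=="wrist":
        th=np.linalg.norm(x,axis=1,keepdims=True)+1e-12
        d=np.hstack([x/th*np.sin(th),np.cos(th)])
    else: d=np.hstack([x,np.ones((len(x),1))])
    d=d@R; return o+d*((z-o[2])/d[:,2:])
def proj(name,P,c=None):
    c=c or robot.camera_info(name)
    R=cv2.Rodrigues(np.array(c["rvec"]))[0]; p=np.atleast_2d(P)@R.T+np.array(c["tvec"])
    if name=="wrist":
        r=np.linalg.norm(p[:,:2],axis=1,keepdims=True); x=p[:,:2]/r*np.arctan2(r,p[:,2:])
    else: x=p[:,:2]/p[:,2:]
    return x*[c["fx"],c["fy"]]+[c["cx"],c["cy"]]
E
python3 - <<'E'
from h import *
np.set_printoptions(precision=4,suppress=True)
f=lambda l:np.array(l)/4+[150,175]
print("plate",cast("top",f([(40,82),(460,80),(462,155),(40,152)]),.165))
print("drive tops",cast("top",f([(112,116),(241,109),(371,108)]),.213))
print("bar ends",cast("top",f([(168,60),(178,235)]),.039))
im=cv2.imread("pics/top0.png");g=cv2.medianBlur(cv2.cvtColor(im,cv2.COLOR_BGR2GRAY),3)
for r0,r1,z in((36,46,.01),(24,36,.139),(17,25,.139)):
    roi=g[150:255,310:415]
    cc=cv2.HoughCircles(cv2.resize(roi,None,fx=3,fy=3,interpolation=cv2.INTER_CUBIC),cv2.HOUGH_GRADIENT_ALT,1.5,10,param1=80,param2=.6,minRadius=r0*3,maxRadius=r1*3)
    if cc is not None:
        for c in cc[0]:
            u=c[:2]/3+[310,150];R=c[2]/3; e=cast("top",[u,u+[R,0]],z);print(u,R,z,e[0],"diam",2*np.linalg.norm(e[1]-e[0]))
E
```

```text
plate [[0.5733 0.3578 0.165 ]
 [0.5754 0.0648 0.165 ]
 [0.5228 0.063  0.165 ]
 [0.5241 0.3559 0.165 ]]
drive tops [[0.5426 0.2944 0.213 ]
 [0.5475 0.2085 0.213 ]
 [0.5484 0.1219 0.213 ]]
bar ends [[0.6115 0.2971 0.039 ]
 [0.4754 0.2856 0.039 ]]
[364.5 201.5] 37.675423 0.01 [ 0.5811 -0.2438  0.01  ] diam 0.23837963728288408
[360. 205.] 32.00902 0.139 [ 0.5516 -0.2045  0.139 ] diam 0.18191374636557187
[370. 198.] 29.172338 0.139 [ 0.5718 -0.2334  0.139 ] diam 0.16610391882493059
[370. 198.] 33.49005 0.139 [ 0.5718 -0.2334  0.139 ] diam 0.19068340241708556
[360. 205.] 27.519547 0.139 [ 0.5516 -0.2045  0.139 ] diam 0.15640346861909546
[367.5 197.5] 22.266066 0.139 [ 0.5733 -0.2263  0.139 ] diam 0.12680768652706478
[367.5 197.5] 19.104147 0.139 [ 0.5733 -0.2263  0.139 ] diam 0.10880233324837583
```

Positions agree with the given sizes: the rack is at about (0.549, 0.210) with yaw near 0, the vessel mouth is at about (0.573, -0.226), and the bar yaw is about 0.084. I'll take a close look at each on the way, and plan the tipping path in the vessel's cross-section.

```bash
python3 - <<'E'
from h import *
import pickle
R=np.array([[1,0,0],[0,-1,0],[0,0,-1.]])
p=robot.get_state()["ee_pos"]
robot.move_linear(p+[0,0,.12],velocity=.25)
D={}
for n,q in(("ves",(.555,-.226,.42)),("rack",(.52,.292,.42))):
    robot.move_ptp(np.array(q),R)
    robot.pause(.2)
    c=robot.camera_info("wrist"); im=robot.grab_frame("wrist")
    cv2.imwrite(f"pics/w_{n}.png",im[:,:,::-1]); D[n]=c
    print(robot.get_state()["time"],robot.get_state()["qpos"])
pickle.dump(D,open("cams.pkl","wb"));print(D["rack"])
a=cv2.imread("pics/w_ves.png");b=cv2.imread("pics/w_rack.png")
cv2.imwrite("pics/both.png",cv2.resize(np.vstack([a,b]),(400,600)))
E
cat > plan.py <<'E'
import numpy as np,cv2,sys
from scipy.sparse import coo_matrix
from scipy.sparse.csgraph import dijkstra
# 1 px = 1 mm; x -300..300, z 0..500
G=np.full((500,601),255,np.uint8)
def poly(P):
    for s in(1,-1): cv2.fillPoly(G,[np.array([(300+s*x,z) for x,z in P],np.int32)],0)
poly([(0,0),(122,0),(122,12),(0,12)]);poly([(104,0),(109,0),(109,107),(79,130),(79,139),(55,139),(55,130),(104,105)])
DT=cv2.distanceTransform(G,cv2.DIST_L2,5)
def rect(x0,x1,z0,z1,s=3):
    xs=np.linspace(x0,x1,int((x1-x0)/s)+2);zs=np.linspace(z0,z1,int((z1-z0)/s)+2)
    return np.array([(x,z) for x in xs for z in zs if x in(x0,x1) or z in(z0,z1)])
# relative to TCP (collar underside+29): stirrer points
st=np.vstack([rect(-70,70,-169,-155),rect(-9,9,-155,-149),rect(-5,5,-149,-29),rect(-13,13,-29,-23)])
def grip(o): 
    return np.vstack([rect(-22,22,-19,78),rect(-92,92,78,180,6)]) if o=='A' else np.vstack([rect(-14,14,-19,78),rect(-40,40,78,180,6)])
def clear(P,x,z,th):
    c,s=np.cos(th),np.sin(th); X=P[:,0]*c+P[:,1]*s; Z=-P[:,0]*s+P[:,1]*c  # tilt th: top leans to +x, +x bar end goes down
    u=np.rint(300+x+X[:,None]).astype(int);v=np.rint(z+Z[:,None]).astype(int)
    ok=(v>=0)&(u>=0)&(u<601)
    return np.where(ok,DT[np.clip(v,0,499),np.clip(u,0,600)],0).min(0)
def solve(o,thmax,step=3,dth=3):
    gp=grip(o);xs=np.arange(-60,200,step);zs=np.arange(120,351,step);ts=np.radians(np.arange(0,thmax+.1,dth))
    C=np.zeros((len(ts),len(zs),len(xs)))
    for i,t in enumerate(ts):
        for j,z in enumerate(zs):
            C[i,j]=np.minimum(clear(st,xs,z,t),clear(gp,xs,z,t)-6)
    N=C.size;idx=np.arange(N).reshape(C.shape)
    start=idx[0,np.argmin(abs(zs-345)),np.argmin(abs(xs))];goal=idx[0,np.argmin(abs(zs-206)),np.argmin(abs(xs))]
    for cl in(12,11,10,9,8,7,6,5,4,3,2):
        F=C>=cl;r=[];c=[];w=[]
        for d in np.ndindex(3,3,3):
            d=np.array(d)-1
            if not d.any():continue
            a=tuple(slice(max(0,-k),n-max(0,k)) for k,n in zip(d,C.shape));b=tuple(slice(max(0,k),n-max(0,-k)) for k,n in zip(d,C.shape))
            m=F[a]&F[b];r.append(idx[a][m]);c.append(idx[b][m])
            w.append(np.linalg.norm(d*[1.5,1,1])*(1+4/np.minimum(C[a][m],C[b][m])))
        D,pr=dijkstra(coo_matrix((np.concatenate(w),(np.concatenate(r),np.concatenate(c))),shape=(N,N)).tocsr(),indices=start,return_predecessors=True)
        if np.isfinite(D[goal]):
            p=[goal]
            while p[-1]!=start:p.append(pr[p[-1]])
            i,j,k=np.unravel_index(p[::-1],C.shape)
            return cl,np.c_[xs[k],zs[j],ts[i],C[i,j,k]]
    return None
if __name__=="__main__":
    for o in"AB":
        for tm in(30,45,60):
            s=solve(o,tm);print(o,tm,s and (s[0],len(s[1]),np.degrees(s[1][:,2].max())))
            if s: np.save(f"path_{o}{tm}.npy",s[1])
E
python3 plan.py
```

```text
2.7917 [ 0.55089208  0.27508911 -0.28011166  1.38325887  0.07543133  1.49373728
 -1.29648633]
4.925 [-0.03411044  0.32402576 -0.7095819   1.37967896  0.20937206  1.51371008
 -2.301088  ]
{'fx': 325.19226210127806, 'fy': 325.19226210127806, 'cx': 279.15529012951674, 'cy': 204.41244214919544, 'rvec': array([-2.07051834,  2.07236561,  0.29042889]), 'tvec': array([0.29139157, 0.41719607, 0.72432057])}
A 30 (10, 62, np.float64(27.0))
A 45 (10, 62, np.float64(27.0))
A 60 (10, 62, np.float64(27.0))
B 30 (10, 62, np.float64(27.0))
B 45 (10, 62, np.float64(27.0))
B 60 (10, 62, np.float64(27.0))
```

View pics/both.png

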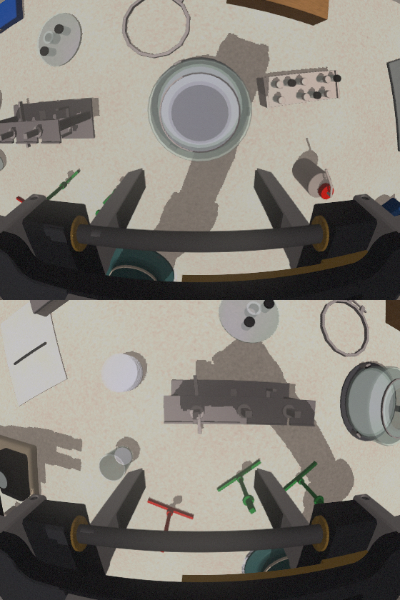

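The wrist view over the vessel shows the mouth near (280,154) at full size. The rack view shows the three drive ends, the bar stirrer's being the left one at about (275,155), and the green look-alikes in front of the rack's right half. The planner finds a path with only 27° of tilt and 10 mm clearance. Next I'll rectify both views to plane heights to refine the positions.

```bash
python3 - <<'E'
from h import *
import pickle
D=pickle.load(open("cams.pkl","rb"))
def rect(n,cx,cy,z,w,h,s):  # rows: x decreasing ; cols: y decreasing
    X=cx+h/2-np.arange(int(h/s))*s; Y=cy+w/2-np.arange(int(w/s))*s
    gx,gy=np.meshgrid(X,Y,indexing='ij'); P=np.c_[gx.ravel(),gy.ravel(),np.full(gx.size,z)]
    m=proj("wrist",P,D[n]).astype(np.float32).reshape(gx.shape+(2,))
    return cv2.remap(cv2.imread(f"pics/w_{n}.png"),m[...,0],m[...,1],cv2.INTER_CUBIC)
v=rect("ves",.573,-.226,.139,.26,.26,.001)
g=cv2.GaussianBlur(cv2.cvtColor(v,cv2.COLOR_BGR2GRAY),(5,5),0)
for a,b in((50,60),(70,82)):
    cc=cv2.HoughCircles(g,cv2.HOUGH_GRADIENT_ALT,1.5,3,param1=60,param2=.5,minRadius=a,maxRadius=b)
    if cc is not None:
        for c in cc[0][:5]: print(a,"centre",.573+.13-c[1]*.001,-.226+.13-c[0]*.001,"r",c[2])
r=rect("rack",.549,.255,.213,.20,.10,.0005)
o=np.zeros((580,400,3),np.uint8);o[:260,:260]=v;o[270:470]=r
cv2.imwrite("pics/rect.png",cv2.resize(o,(414,600)) if 0 else o)
E
```

```text
50 centre 0.5815 -0.25125003 r 55.417816
50 centre 0.5755 -0.228 r 54.918987
50 centre 0.577 -0.204 r 55.1238
50 centre 0.5575 -0.21450001 r 55.29085
50 centre 0.6055 -0.21000001 r 55.605083
70 centre 0.5755 -0.231 r 76.19329
70 centre 0.589 -0.25050002 r 76.23017
70 centre 0.57850003 -0.2055 r 76.933655
70 centre 0.5605 -0.2415 r 76.594696
70 centre 0.56200004 -0.216 r 75.937965
```

View pics/rect.png

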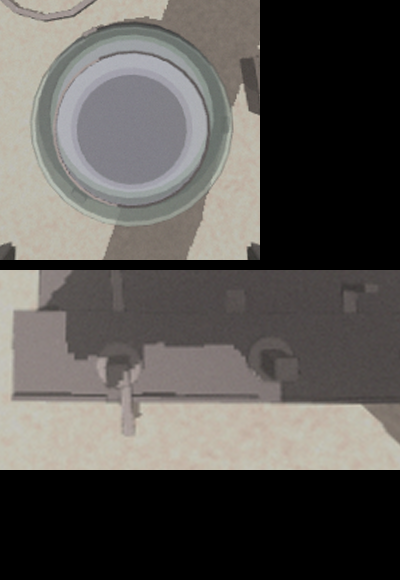

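The neck disc centre is at about (0.573, -0.228), with r about 55 as specified. The drive end is at about (0.546, 0.295), and the slot fixes y well, so I'll close the fingers along the bar (world x), where an error centres itself. First I'll check reach for the grasp and the whole tilted path.

```bash
cat >> h.py <<'E'
from scipy.spatial.transform import Rotation as Ro
V=np.array([.573,-.228])
DOWN=np.diag([1,-1,-1.])
rz=lambda a:Ro.from_euler('z',a).as_matrix()
def tpose(row,az,half):
    """path row (x mm,z mm,tilt), bar azimuth az: TCP pose; tool y along bar (grip A), optional half turn about tool z"""
    x,z,t=row[:3]; d=np.array([np.cos(az),np.sin(az),0]); n=np.cross([0,0,1],d)
    T=Ro.from_rotvec(n*t).as_matrix()           # z axis leans towards +d
    R0=np.column_stack([n,d,[0,0,-1.]])         # x=n,y=d,z=down : right-handed check below
    if np.linalg.det(R0)<0: R0[:,0]*=-1
    if half: R0=R0@np.diag([-1,-1,1])
    return np.array([*(V+d[:2]*x/1e3),z/1e3]),T@R0
E
python3 - <<'E'
from h import *
for h in(1,-1):
    R=rz(.084+h*np.pi/2)@DOWN
    for p in((.546,.295,.195),(.42,.295,.25),(.42,.295,.42)): print(h,np.round(robot.ik(np.array(p),R) if robot.ik(np.array(p),R) is not None else np.nan,2))
P=np.load("path_A30.npy")
print(np.round(np.c_[P[:,:2],np.degrees(P[:,2]),P[:,3]][::4],1))
lo=np.array([-2.81,-.39,-1.27,.06,-1.19,.19,-2.82]);hi=np.array([2.81,2.02,1.25,2.57,4.33,2,2.82])
for az in np.radians(np.arange(0,360,30)):
    for h in(0,1):
        q=[robot.ik(*tpose(r,az,h)) for r in P[::3]]
        if any(k is None for k in q): print(round(np.degrees(az)),h,"fail",sum(k is None for k in q));continue
        q=np.array(q);print(round(np.degrees(az)),h,"margin",np.minimum(q-lo,hi-q).min().round(2),"maxstep",abs(np.diff(q,axis=0)).max().round(2),"q0",q[0].round(2))
E
```

```text
1 [ 0.1   0.6  -0.92  1.63  0.51  1.16 -0.86]
1 [ 0.16  0.33 -1.    1.83  0.3   1.14 -0.86]
1 [ 0.22  0.19 -1.03  1.57  0.16  1.48 -0.73]
-1 [ 0.19  0.68 -1.09  1.63  0.64  1.22  2.2 ]
-1 [ 0.22  0.36 -1.08  1.83  0.35  1.16  2.24]
-1 [ 0.27  0.2  -1.09  1.57  0.18  1.48  2.39]
[[  0.  345.    0.   37. ]
 [ 12.  333.   12.   17.2]
 [ 24.  321.   24.   29.2]
 [ 36.  309.   27.   23. ]
 [ 48.  297.   27.   15.6]
 [ 60.  285.   27.   13. ]
 [ 72.  279.   27.   13.2]
 [ 84.  273.   27.   13. ]
 [ 81.  261.   21.   10.4]
 [ 75.  249.   18.   10. ]
 [ 63.  237.   18.   17.6]
 [ 51.  228.   15.   21.8]
 [ 39.  225.   12.   28.6]
 [ 27.  222.    9.   32. ]
 [ 15.  219.    6.   32. ]
 [  3.  210.    0.   29. ]]
0 0 margin 0.04 maxstep 0.19 q0 [ 0.8   0.38 -0.64  1.46  0.23  1.38  0.15]
0 1 margin -0.0 maxstep 0.42 q0 [ 0.25  0.32  0.11  1.48 -0.03  1.34 -2.78]
30 0 margin 0.12 maxstep 0.17 q0 [ 0.86  0.4  -0.73  1.46  0.27  1.38  0.64]
30 1 margin 0.18 maxstep 0.14 q0 [ 0.73  0.36 -0.54  1.46  0.19  1.37 -2.44]
60 0 margin 0.27 maxstep 0.2 q0 [ 0.92  0.43 -0.83  1.46  0.32  1.4   1.13]
60 1 m
[... 768 characters left out ...]
]
210 1 margin 0.53 maxstep 0.33 q0 [ 0.86  0.4  -0.73  1.46  0.27  1.38  0.64]
240 0 margin 0.63 maxstep 0.2 q0 [ 0.75  0.37 -0.57  1.46  0.2   1.37 -1.92]
240 1 margin 0.43 maxstep 0.28 q0 [ 0.92  0.43 -0.83  1.46  0.32  1.4   1.13]
270 0 margin 0.47 maxstep 0.15 q0 [ 0.77  0.37 -0.6   1.46  0.21  1.37 -1.41]
270 1 margin 0.18 maxstep 0.1 q0 [ 1.06  0.52 -1.08  1.45  0.46  1.45  1.55]
300 0 margin 0.24 maxstep 0.13 q0 [ 0.71  0.36 -0.51  1.46  0.18  1.36 -0.86]
300 1 margin 0.16 maxstep 0.12 q0 [ 1.06  0.52 -1.08  1.45  0.46  1.45  2.07]
330 0 margin 0.07 maxstep 0.18 q0 [ 0.76  0.37 -0.58  1.46  0.2   1.37 -0.36]
330 1 margin 0.0 maxstep 0.19 q0 [ 1.06  0.52 -1.08  1.45  0.46  1.45  2.6 ]
```

Reach is fine; azimuth 120° with the half turn gives good joint margins. I'll go above the drive end and take one close look before gripping.

```bash
python3 - <<'E'
from h import *
R=rz(.084+np.pi/2)@DOWN
robot.move_ptp(np.array([.546,.295,.30]),R); robot.gripper_to(.06); robot.pause(.2)
c=robot.camera_info("wrist"); im=robot.grab_frame("wrist")
print(robot.get_state()["ee_pos"], robot.get_state()["time"])
Z=.213;s=.0005
X=.546+.06-np.arange(240)*s;Y=.295+.08-np.arange(320)*s
gx,gy=np.meshgrid(X,Y,indexing='ij')
m=proj("wrist",np.c_[gx.ravel(),gy.ravel(),np.full(gx.size,Z)],c).astype(np.float32).reshape(240,320,2)
r=cv2.remap(im,m[...,0],m[...,1],cv2.INTER_CUBIC)
o=np.zeros((420,800,3),np.uint8);o[:240,480:]=r;o[:,:480]=im[:,40:520]
cv2.imwrite("pics/close.png",o[:,:,::-1])
E
```

```text
[0.54603364 0.29498042 0.30000607] 7.2833
```

View pics/close.png

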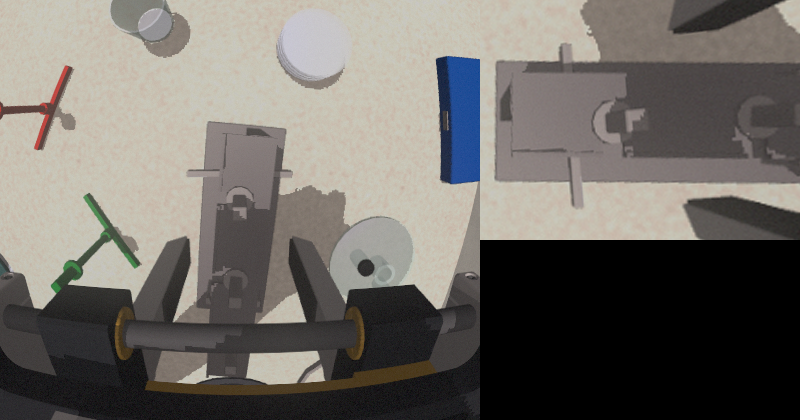

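In the close view the drive-end top is at rectified pixel (156,119.5), which puts it at (0.546, 0.297). The bar is aligned to about 0.08 rad, as assumed. Now I'll grip, lift, draw it out and raise it.

```bash
python3 - <<'E'
from h import *
S=lambda t:(lambda s:print(t,round(s["time"],2),s["ee_pos"].round(4),"F",s["force"].round(1),"op",round(s["opening"],4),"g",round(s["grasp_force"],1)))(robot.get_state())
robot.move_linear(np.array([.546,.2965,.194]),velocity=.08,threshold=8); S("down")
robot.gripper_to(.0); S("grip")
s=robot.get_state()
if s["grasp_force"]>5 and .009<s["opening"]<.015:
    p=s["ee_pos"].copy()
    p[2]+=.013; robot.move_linear(p,velocity=.05); S("lift")
    p[0]-=.125; print(robot.move_linear(p,velocity=.07,threshold=8)); S("out")
E
```

```text
down 8.76 [0.5462 0.2966 0.1945] F [ 0.2 -0.2 -0.8] op 0.0602 g 0.0
grip 9.56 [0.546  0.2965 0.194 ] F [-1.2  0.4  0.8] op 0.0118 g 30.0
lift 9.97 [0.5461 0.2965 0.2073] F [ 0.2 -0.2 -2. ] op 0.0115 g 30.0
False
out 11.9 [0.4212 0.2965 0.207 ] F [ 0.7 -0.2 -1.6] op 0.0117 g 30.0
```

The grip holds at 30 N and the stirrer is clear of the rack. Now up and over to the vessel, then a look at how it sits in the grip.

```bash
python3 - <<'E'
from h import *
S=lambda t:(lambda s:print(t,round(s["time"],2),s["ee_pos"].round(4),"F",s["force"].round(1),"op",round(s["opening"],4),"g",round(s["grasp_force"],1)))(robot.get_state())
p=robot.get_state()["ee_pos"].copy();p[2]=.44
robot.move_linear(p,velocity=.2);S("up")
pos,R=tpose((0,440,0),np.radians(120),1)
print(robot.ik(pos,R).round(2)); robot.move_ptp(pos,R);S("over")
pos,R=tpose((0,360,0),np.radians(120),1); robot.move_linear(pos,velocity=.15); robot.pause(.3);S("low")
import pickle
pickle.dump(robot.camera_info("wrist"),open("cw2.pkl","wb"))
w=robot.grab_frame("wrist");t=robot.grab_frame("top");s=robot.grab_frame("scene")
for n,i in(("w",w),("t",t),("s",s)):cv2.imwrite(f"pics/{n}2.png",i[:,:,::-1])
print(proj("scene",[*[[*V,z] for z in(.36-.169,.36,.139)]]),proj("top",[[*V,.36],[*V,.191]]))
o=np.zeros((420,800,3),np.uint8);o[:,:480]=w[:,40:520]
o[:200,480:800]=cv2.resize(s[150:270,110:302],(320,200),interpolation=cv2.INTER_CUBIC);o[210:410,480:800]=cv2.resize(t[140:260,270:462],(320,200),interpolation=cv2.INTER_CUBIC)
cv2.imwrite("pics/c2.png",o[:,:,::-1])
E
```

```text
up 13.22 [0.421  0.2962 0.4392] F [-0.2 -1.1 -2.3] op 0.012 g 30.0
[ 1.05  0.49 -1.12  1.28  0.44  1.63 -1.04]
over 15.18 [ 0.5733 -0.2265  0.4403] F [-1.1 -0.3 -1.8] op 0.0117 g 30.0
low 16.17 [ 0.5732 -0.228   0.3605] F [-0.4 -0.2 -2.4] op 0.0119 g 30.0
[[186.75939392 215.41742937]
 [172.0316045  170.70612729]
 [190.52706213 226.85549022]] [[388.20430171 182.49873507]
 [372.12294342 194.57771835]]
```

View pics/c2.png

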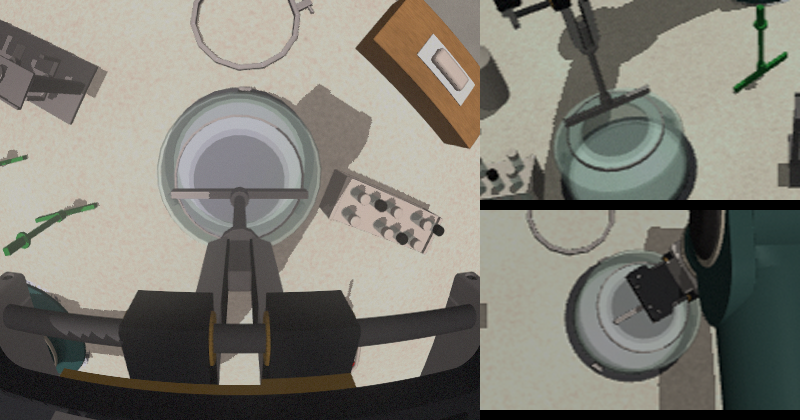

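The stirrer hangs straight in the grip. In the wrist view (crop offset 40) the bar ends are at about (212,191) and (346,192), and the opening spans columns ~232 to 325 with its top at about row 135. I'll compare those with predictions.

```bash
python3 - <<'E'
from h import *
import pickle
c=pickle.load(open("cw2.pkl","rb"))
p0,R=tpose((0,360,0),np.radians(120),1); d=R[:,1];n=R[:,0]
B=np.array([*V,.3605])-[0,0,.155]
print("pred ends",proj("wrist",[B+d*.07,B-d*.07],c).round(1))
a=np.linspace(0,2*np.pi,73)[:-1]
N=np.c_[V[0]+.055*np.cos(a),V[1]+.055*np.sin(a),np.full(72,.139)]
q=proj("wrist",N,c);print("pred neck box",q.min(0).round(1),q.max(0).round(1))
# measured neck: rectify, threshold the darker inner disc
s=.0005;X=V[0]+.08-np.arange(320)*s;Y=V[1]+.08-np.arange(320)*s
gx,gy=np.meshgrid(X,Y,indexing='ij')
m=proj("wrist",np.c_[gx.ravel(),gy.ravel(),np.full(gx.size,.139)],c).astype(np.float32).reshape(320,320,2)
r=cv2.remap(cv2.imread("pics/w2.png"),m[...,0],m[...,1],cv2.INTER_LINEAR)
g=cv2.GaussianBlur(cv2.cvtColor(r,cv2.COLOR_BGR2GRAY),(5,5),0).astype(float)
# radial edge nearest r=55mm in each direction (light ring outside, dark inside), robust circle fit
pts=[]
for t in np.linspace(0,2*np.pi,181)[:-1]:
    rr=np.arange(88,132);v=g[np.rint(160+rr*np.sin(t)).astype(int),np.rint(160+rr*np.cos(t)).astype(int)]
    dv=v[4:]-v[:-4];k=dv.argmax()
    if dv[k]>12:pts.append((160+(rr[k]+2)*np.cos(t),160+(rr[k]+2)*np.sin(t)))
P=np.array(pts)
from scipy.optimize import least_squares
f=least_squares(lambda x:np.hypot(P[:,0]-x[0],P[:,1]-x[1])-x[2],[160,160,110],loss='soft_l1').x
print(len(P),"neck centre",V[0]+.08-f[1]*s,V[1]+.08-f[0]*s,"r",f[2]*s)
E
```

```text
pred ends [[347.5 195. ]
 [210.  195.1]]
pred neck box [233.3 135.4] [324.3 224.5]
170 neck centre 0.5737535879447504 -0.227352599986909 r 0.0548364512750731
```

Predictions match within a couple of mm, and the refined neck centre is (0.5737, -0.2274). I'll thin the path to a few straight segments that keep their clearance, then run it with a contact stop.

```bash
sed -i 's/^V=.*/V=np.array([.5737,-.2274])/' h.py; python3 - <<'E'
from h import *
import plan
P=np.load("path_A30.npy")[:,:3]; P=np.vstack([[0,360,0],P,[0,206,0]]); gp=plan.grip('A')
def cl(a,b):
    return min(min(plan.clear(plan.st,np.array([r[0]]),r[1],r[2])[0],plan.clear(gp,np.array([r[0]]),r[1],r[2])[0]-6) for r in np.linspace(a,b,25))
i=0;W=[]
while i<len(P)-1:
    j=max([k for k in range(i+1,len(P)) if cl(P[i],P[k])>=9.5] or [i+1]); W.append((P[j],cl(P[i],P[j]))); i=j
az=np.radians(120)
for w,c in W: print(w.round(2),round(c,1))
for w,c in W:
    pos,R=tpose(w,az,1)
    hit=robot.move_linear(pos,velocity=.05,frame=R,threshold=8)
    s=robot.get_state();print(round(s["time"],2),hit,s["ee_pos"].round(4),(s["ee_pos"]-pos).round(4),s["force"].round(1),round(s["grasp_force"],1))
    if hit or s["time"]>45: break
E
```

```text
[ 42.   303.     0.47] 10.8
[ 72.   279.     0.47] 10.6
[ 84.   273.     0.47] 13.0
[ 87.   270.     0.42] 9.8
[ 84.   264.     0.37] 10.0
[  0. 206.   0.] 10.0
17.88 False [ 0.5528 -0.1913  0.3031] [ 0.0001 -0.0003  0.0001] [ 0.1  0.8 -2.6] 30.0
18.8 False [ 0.5379 -0.1652  0.2792] [ 0.0002 -0.0002  0.0002] [-0.4 -0.5 -2. ] 30.0
19.22 False [ 0.5317 -0.1544  0.273 ] [-0.      0.0002  0.    ] [ 0.2  0.1 -2.4] 30.0
19.47 False [ 0.5304 -0.1527  0.2701] [ 0.0002 -0.0007  0.0001] [ 0.1  0.4 -1.4] 30.0
19.75 False [ 0.5317 -0.1551  0.2638] [-0.     -0.0004 -0.0002] [ 0.5  0.9 -2. ] 30.0
21.94 False [ 0.5737 -0.2272  0.2062] [0.     0.0002 0.0002] [ 0.4 -0.1 -1.9] 30.0
```

It went in with no contact. One check of the final pose before handing in.

```bash
python3 - <<'E'
from h import *
robot.pause(.3)
c=robot.camera_info("wrist");w=robot.grab_frame("wrist");s=robot.grab_frame("scene")
d=np.array([np.cos(np.radians(120)),np.sin(np.radians(120)),0]);B=np.array([*V,.206-.155])
print(proj("wrist",[B+d*.07,B-d*.07],c).round(1),proj("scene",[B+d*.07,B-d*.07]).round(1))
o=np.zeros((420,800,3),np.uint8);o[:,:480]=w[:,40:520];o[:200,480:]=cv2.resize(s[150:270,110:302],(320,200),interpolation=cv2.INTER_CUBIC)
o[210:410,480:]=cv2.resize(s[185:285,270:430],(320,200),interpolation=cv2.INTER_CUBIC)
cv2.imwrite("pics/fin.png",o[:,:,::-1])
E
```

```text
[[210.2 194.8]
 [347.7 194.8]] [[218.4 234.5]
 [173.6 254.8]]
```

View pics/fin.png

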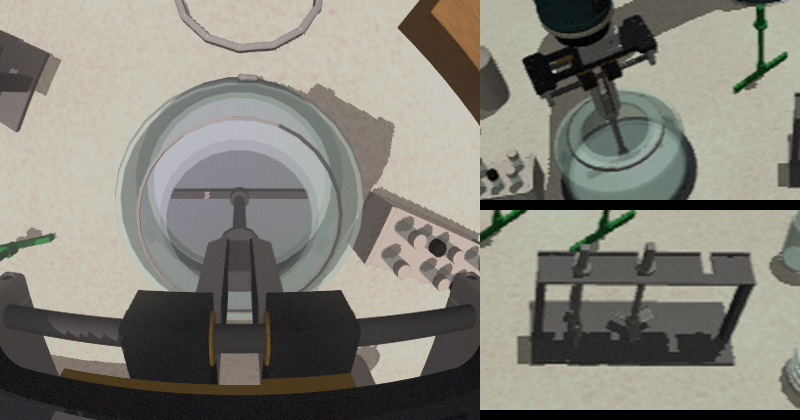

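The bar ends are at about (213,192) and (347,192) in the full wrist frame, within 3 px of the prediction. The bar is level and centred inside the vessel, and the other two stirrers still hang on the rack. Handing in.

```bash
python3 -c "
from rig import robot
print(robot.sign_off())"
```

```text
the job is handed in; nothing more can be done
None
```

Job handed in at about 22 s of the 58 s limit: the bar stirrer is held upright and centred in the vessel, its bar level and about 25 mm off the floor, with no contact felt on the way in; the judge's verdict was not shown.

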